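# Square up the end panel of a medicine rack

## Task

The end panel of this half-built medicine rack leans in over its base board because its foot brackets are still slack. Take the try square by its stock, stand the stock flat on the base board and press it into the corner, squarely, until the stock's end and the blade are flush against the panel from foot to blade tip and the panel stands upright. Finish still gripping the square and holding it pressed down on the board and against the panel, touching the panel with nothing but the square; do not let go, and leave the jar, the screwdriver and the carton where they are.

Things in the scene. Friction and masses are not known exactly. Their poses are not given: they have to be found in the camera images.
- square_grip (a point): Loose try square, about 0.4 kg. Aluminium stock 150 long, 22 thick, 32 high, standing on its underside; steel blade at one end of it, rising to 150 above the underside. Point: where to grip the stock, mid-thickness, 22 above its underside (10 below its top), 90 from its blade end, 60 from its plain end. z up, y along the stock towards the blade end, x across its thickness.
- square_corner (a point): Outer right-angled corner of the try square: at the underside, mid-thickness, blade end (90 further along y, 22 lower than the grip point; same axes). The blade is 5 thick and 25 wide (the last 25 along y), its outer edge flush with the stock's end. Reference faces: the underside, and the end face through this point.
- corner (a point): Inside corner of the rack: middle of the line where the panel's inner face meets the top of the fixed white base board (18 thick, on the counter). x along the corner line, y towards the panel (square to it when upright), z up. The board's top reaches 308 from here to -y (free of obstacles), 32 to +y, and 130 either way along x.
- panel (a joint): Lean of the end panel (cream, 240 along the corner line, 12 thick, 200 high) in rad: 0 upright, positive = top leaning in over the board (to -y of the corner), negative = outward. It pivots about the corner line and is springy: rests at about 0.09 to 0.13, takes about 2 N at blade-tip height to push upright, leans in again when let go. Its foot does not give.
- panel_top (a point): Middle of the top edge of the end panel's inner face, 200 above the base board along the panel; moves with it.
- jar_mid (a point): Bystander: white jar, 52 across and 85 high, standing; point at its middle, 42 up.
- driver: Bystander: screwdriver with black handle, 170 long, lying on the counter; its x axis runs along it, handle towards -x.
- carton_mid (a point): Bystander: medicine carton 50 by 100 by 35 high, lying flat; point at its middle.
There are look-alikes about, which are no part of the job. There is more than one size of the part that bears square_grip; the job needs the smallest.

How it is judged:
By the outcome, as a careful person would: the job done as asked, in the order asked, and still so for the second after the job is handed in, while the arm keeps its last pose, push and grip.
It also fails if it takes over 45 s, if anything falls off the work surface, if the arm or the gripper's body presses on something with over 40 N, if the wrist force passes 120 N, or if a joint passes its speed limit or range.

## Robot

A 6-joint arm with a two-finger parallel gripper is mounted at the origin on the work surface. World frame = base frame: x ahead of the robot, y to its left, z up, the work surface at z = 0. Lengths are in mm, angles in rad, forces in N, time in s.
With the tool pointing down it reaches from about 350 to 925 mm from the base axis. Payload 6.4 kg.
Tool frame: the origin (TCP) lies midway between the tips of the shut fingers; the grasp point (between the pads) lies hold_point_z behind it (hold_point_z is the distance from the TCP to the grasp point, in mm); z points along the fingers, x is the direction in which the jaws open and shut, and the axes are right-handed (so a half turn about z gives the same grasp; the last joint's range is limited). The gripper opens to 94 mm and grips with 3 to 60 N. Pads are 16 mm wide; open, the fingers measure 119 mm over their backs; the gripper's body (75 mm by 177 mm) begins 78 mm behind the grasp point.
Start: joints at [1.101, 0.245, 1.558, -0, 1.339, -0.174], TCP at [189.475, 621.782, 205.455] pointing down, gripper open.
Joint ranges: [-3.13, 3.13], [-1.02, 2.26], [0.13, 2.54], [-0.95, 4.09], [0.21, 2.88], [-2.74, 2.74]. Speed limits (rad/s): [2.57, 2.57, 3.14, 3.14, 3.14, 3.14].

## Interface

Orientations are given as a rotation vector (axis times angle).
In Python, from cell import * gives the robot as it stands.
- The arm moves only by the shell command python3 -m creep 'ROWS' [FORCE]. ROWS is a JSON object of lists of equal length, an entry for each row: "linear": the shift along the tool's x, y, z in cm, a list of three; "twist": the turn about the tool's z in degrees; "gripper": the finger opening in cm, from 0 to 9.4. A call has 1 to 8 rows; each row shifts and turns the commanded pose from where the row before left it, along the tool's axes as they then stand; what a row does not reach is not made up. A row lasts 1/8 s, in which the tool goes at most 62.5 mm and 10.7 degrees, less where a joint would pass 70% of its speed; a pose out of reach is approached as far as the arm can. A call is refused whole if a number of a shift passes 6.25 or a number of a turn 10.7, either way. A call with a gripper value outside its range is refused whole. The fingers move at their own pace and stop on an object; FORCE is the grip in N (left out, the last holds). Time passes only in rows, so rows that do not move let the fingers close. It gives the time, the measured TCP pose, the force and the opening at its end, in the units of the state.
- get_state(): the state, without advancing time (a new reading comes with each control period).
- grab_frame(name): name is "scene" or "side" or "wrist"; returns the picture (480x640x3 uint8, red, green, blue); there is no depth.
- calibration(name): a dict with "fovy" (degrees; the focal length in pixels is half the picture's height over the tangent of half this angle, whatever the lens; pixels are square), "cx", "cy" (the principal point, pixels), "R" (3x3) and "t" (3): a world point X has camera coordinates R X + t. Camera axes: x right, y down, z forward; pixel columns grow to the right and rows downward; lengths in mm; the calibration is good to about 2 mm. The wrist camera is an equidistant fisheye: a pixel r from the principal point sees the ray r / f radians off the axis. A picture is of the moment at which its call begins: read the wrist's pose just before it. calibration takes no time and is no camera call; for the wrist camera it gives the pose at the moment of the call.
- sign_off(): hands the job in, once; it reports no verdict.
Trained networks look in the newest picture that a camera, given by its name, has taken for a name from the list of things; names that differ only in an ending like _2 or _b are one class to them, and where a whole thing is asked for, a point or a joint stands for the part that bears it (a point fixed in the world has none). Each returns a list of dicts, best first, with "p" (0 to 1); they miss things now and then, are a little off and sometimes report something else, mostly with a low value. They report only what shows in the picture. A call takes as long as a camera call. They do not tell look-alikes from the thing itself.
- regions_of(camera, target): "mask" (480x640 bool, what is visible of it) and "xy" ([column, row] in pixels, amid what is visible of it).
- pinpoint(camera, target): "xy" ([column, row] in pixels: a listed point, or the origin of a listed thing).
The state is a dict: "time_s": time; "qpos": joint angles; "qd": joint speeds; "joint_efforts": joint torques, N m; "eef_pos": TCP position; "orientation": TCP orientation; "force": force on the tool from outside, world axes, zero at the start; "moment": the same for the moment, N m; "grip_width": finger opening in mm.
Only numpy, scipy, OpenCV 4.12 (cv2) and the standard library are available. Lean on these libraries where they do the work, as an engineer would, in place of code of your own. Each camera call takes 0.05 s, during which the arm holds its last target. There are 200 camera calls.

## Working session

There is one attempt and no reset: what is moved stays moved. The work goes in short steps, Python scripts to look and compute and a shell command to move; the robot and the scene stay as the last step left them, time stands still between calls to the robot, and variables do not carry over. Pictures are saved under pics/ and viewed, about 8 in all and at most 12, crops included, and the job is handed in when it is done.

```bash
mkdir -p pics; ls; python3 - <<'E'
from cell import *
import cv2,numpy as np
s=get_state();print({k:np.round(v,3) for k,v in s.items()})
for n in("scene","side","wrist"):
    f=grab_frame(n);cv2.imwrite(f"pics/{n}0.png",f[:,:,::-1])
    c=calibration(n);print(n,c)
    for t in("square_grip","square_corner","corner","panel_top","jar_mid","driver","carton_mid"):
        print(n,t,[(np.round(d["xy"]).tolist(),round(d["p"],2)) for d in pinpoint(n,t)][:5])
E
```

```text
pics
{'time_s': np.float64(0.0), 'qpos': array([ 1.101,  0.246,  1.559, -0.   ,  1.339, -0.174]), 'qd': array([ 0.001,  0.001,  0.001, -0.002, -0.002, -0.   ]), 'joint_efforts': array([ 1.0000e-03, -4.1583e+01, -3.1461e+01,  6.9000e-02,  3.3000e-02,
       -0.0000e+00]), 'eef_pos': array([189.194, 621.24 , 204.372]), 'orientation': array([ 2.524,  1.869, -0.003]), 'force': array([-0.591,  0.84 ,  0.252]), 'moment': array([ 0.017,  0.049, -0.017]), 'grip_width': np.float64(94.041)}
scene {'fovy': 45.96689986893267, 'cx': 313.86715123752714, 'cy': 235.8105419910177, 'R': array([[-0.81795814,  0.5748146 , -0.02307928],
       [ 0.38222993,  0.51305305, -0.76855504],
       [-0.42993576, -0.63746744, -0.63936727]]), 't': array([ 453.77972875,  -64.55900044, 1572.96832953])}
scene square_grip [([276.0, 231.0], 0.73), ([338.0, 191.0], 0.71), ([214.0, 199.0], 0.63)]
scene square_corner [([174.0, 214.0], 0.7), ([303.0, 185.0], 0.63), ([312.0, 246.0], 0.58)]
scene corner [([434.0, 385.0], 0.68)]
scene panel_top [([435.0, 309.0], 0.83), ([341.0, 228.0], 0.29)]
scene jar_mid [([242.0, 308.0], 0
[... 518 characters left out ...]
4.0, 384.0], 0.71)]
side corner [([232.0, 202.0], 0.66)]
side panel_top [([226.0, 146.0], 0.79)]
side jar_mid [([395.0, 228.0], 0.71)]
side driver [([321.0, 377.0], 0.58), ([225.0, 146.0], 0.16)]
side carton_mid [([476.0, 303.0], 0.85)]
wrist {'fovy': 65.70646984690485, 'cx': 318.54572446466557, 'cy': 235.40801660537167, 'R': array([[ 2.92052613e-01,  9.56402034e-01, -6.48929280e-04],
       [ 9.24104052e-01, -2.82014938e-01,  2.57874536e-01],
       [ 2.46448723e-01, -7.59126102e-02, -9.66178194e-01]]), 't': array([-649.14295759,  -26.63095652,  390.91558301])}
wrist square_grip []
wrist square_corner []
wrist corner []
wrist panel_top []
wrist jar_mid []
wrist driver []
wrist carton_mid []
```

View pics/scene0.png

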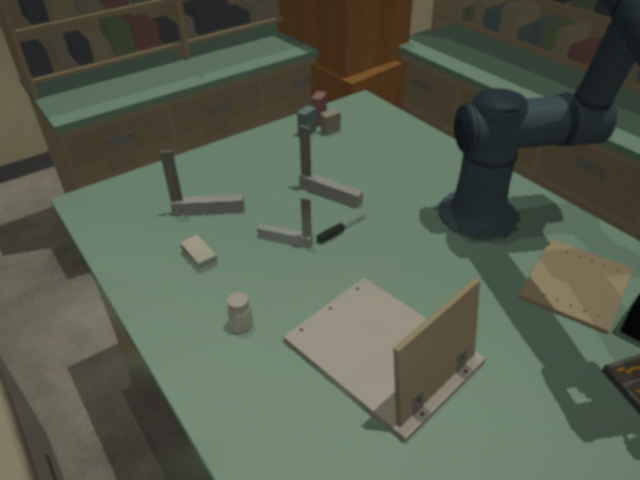

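View pics/side0.png

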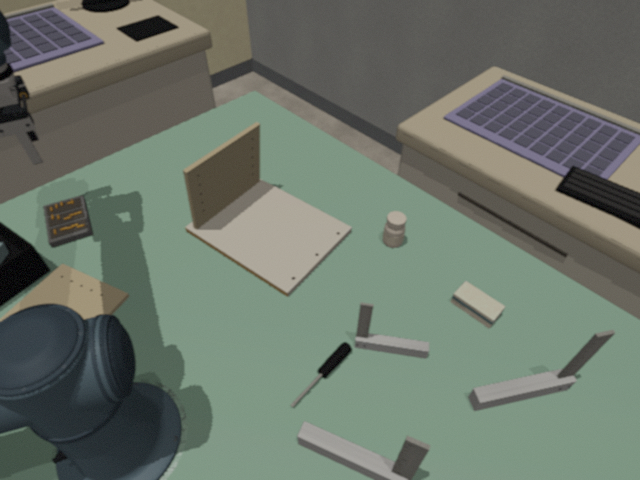

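Scene picture: three squares — scene (338,191)/side (342,446), scene (214,199)/side (512,388), scene (285,236)/side (395,345). The last looks smallest. The rack's at scene (390,350), side (265,210). I'll check by size.

```bash
cat > h.py <<'E'
from cell import *
import cv2,numpy as np
from scipy.optimize import least_squares
def proj(n,X,c=None):
    c=c or calibration(n);f=240/np.tan(np.radians(c["fovy"])/2)
    p=np.atleast_2d(X)@np.array(c["R"]).T+c["t"]
    if n=="wrist":
        r=np.hypot(p[:,0],p[:,1]);k=f*np.arctan2(r,p[:,2])/np.maximum(r,1e-9)
    else: k=f/p[:,2]
    return np.c_[c["cx"]+k*p[:,0],c["cy"]+k*p[:,1]]
def ray(n,uv,c=None):
    c=c or calibration(n);f=240/np.tan(np.radians(c["fovy"])/2);R=np.array(c["R"])
    d=np.array([uv[0]-c["cx"],uv[1]-c["cy"]])
    if n=="wrist":
        r=np.hypot(*d);v=np.r_[d/max(r,1e-9)*np.sin(r/f),np.cos(r/f)]
    else: v=np.r_[d/f,1]
    return -R.T@c["t"],R.T@v
def onz(n,uv,z,c=None):
    o,v=ray(n,uv,c);return o+v*(z-o[2])/v[2]
def tri(obs):
    A=0;b=0;L=[ray(*o) for o in obs]
    for o,v in L:
        v=v/np.linalg.norm(v);P=np.eye(3)-np.outer(v,v);A=A+P;b=b+P@o
    X=np.linalg.solve(A,b);return X,max(np.linalg.norm(np.cross(X-o,v/np.linalg.norm(v))) for o,v in L)
E
python3 - <<'E'
from h import *
S={"small":[((276,231),(397,344))],"A":[((338,191),(342,446))],"B":[((214,199),(512,388))],
"smallcorner":[((312,246),(352,343))],"Bcorner":[((174,214),(564,384))],"corner":[((434,385),(232,202))],"ptop":[((435,309),(226,146))],
"jar":[((242,308),(395,228))],"driver":[((344,228),(321,377))],"carton":[((199,253),(476,303))]}
for k,v in S.items():
    X,e=tri([("scene",v[0][0]),("side",v[0][1])]);print(k,X.round(),round(e,1))
a=cv2.imread("pics/scene0.png");b=cv2.imread("pics/side0.png")
def cr(i,x,y,w,h):return cv2.resize(i[y:y+h,x:x+w],(400,300),interpolation=cv2.INTER_CUBIC)
cv2.imwrite("pics/c1.png",np.vstack([np.hstack([cr(a,245,185,100,75),cr(b,340,290,100,75)]),np.hstack([cr(a,280,270,220,165),cr(b,160,120,220,165)])]))
E
```

```text
small [ 503. -236.   23.] 6.7
A [ 269. -290.   24.] 2.5
B [ 577. -449.   36.] 3.5
smallcorner [ 446. -158.   -3.] 2.8
Bcorner [ 682. -515.   -7.] 1.8
corner [512. 350.  21.] 0.9
ptop [511. 324. 217.] 1.1
jar [727. -31.  50.] 2.0
driver [ 340. -166.    2.] 1.5
carton [ 708. -289.   17.] 0.8
```

View pics/c1.png

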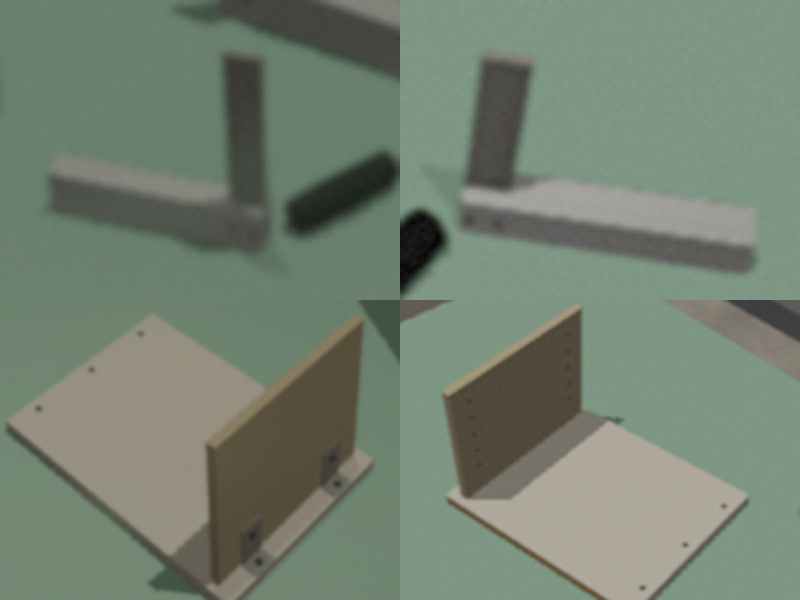

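```bash
cat > fit.py <<'E'
from h import *
def T(p,L):
    x,y,a,z=p;L=np.array(L,float);yv=np.array([np.cos(a),np.sin(a)]);xv=np.array([yv[1],-yv[0]])
    return np.c_[np.array([x,y])+L[:,:1]*xv+L[:,1:2]*yv,L[:,2]+z]
def fit(p0,obs,z):
    def r(p):
        e=[]
        for n,L,uv in obs: e.append((proj(n,T([*p,z],L))-uv).ravel())
        return np.concatenate(e)
    s=least_squares(r,p0,x_scale=[10,10,.1],loss="soft_l1");return s.x,r(s.x).reshape(-1,2)
E
python3 - <<'E'
from fit import *
o=lambda P,s,ox,oy:np.array(P,float)/s+[ox,oy]
sq=[("scene",[(-11,-150,32),(11,-150,32),(11,-150,0),(11,0,0),(11,0,32),(0,0,150),(0,-25,150)],o([(57,155),(50,178),(52,212),(265,247),(268,210),(262,58),(225,55)],4,245,185)),
("side",[(-11,0,32),(-11,0,0),(-11,-150,32),(-11,-150,0),(11,-150,32),(0,0,150),(0,-25,150)],o([(62,198),(62,230),(350,240),(345,270),(356,208),(82,58),(132,63)],4,340,290))]
p,e=fit([446,-158,2.2],sq,0);print("square",p.round(3));print(e.round(1).tolist())
np.save("sq.npy",p)
k=400/220
bd=[("scene",[(-130,-308,0),(130,-308,0),(-130,32,0),(130,32,0)],o([(153,15),(8,128),(372,162),(228,301)],k,280,270)),
("side",[(-130,32,0),(130,-308,0),(130,32,0)],o([(48,197),(348,197),(210,120)],k,160,120))]
p,e=fit([512,350,1.57],bd,18);print("board",p.round(3));print(e.round(1).tolist())
np.save("bd.npy",p)
E
```

```text
square [ 445.715 -161.925    2.225]
[[0.5, -1.0], [-0.9, -1.7], [-0.3, -0.9], [-0.1, 0.4], [-1.2, 0.2], [0.4, -1.4], [-0.0, -2.3], [-0.5, 0.8], [-1.5, 0.5], [1.5, -0.2], [-0.2, -0.1], [-0.2, -1.7], [-0.6, -1.3], [0.3, -0.9]]
board [506.587 347.994   1.717]
[[0.1, -2.7], [-1.4, -6.3], [1.0, -2.8], [-0.5, 0.7], [-0.9, -1.9], [1.2, -1.2], [-20.5, -11.0]]
```

```bash
python3 - <<'E'
from fit import *
import cv2
o=lambda P,s,ox,oy:np.array(P,float)/s+[ox,oy]
k=400/220
bd=[("scene",[(-130,-308,0),(130,-308,0),(-130,32,0),(130,32,0)],o([(153,15),(8,126),(372,162),(228,301)],k,280,270)),
("side",[(-130,32,0),(130,-308,0),(-130,-308,0)],np.array([(186.5,229),(351.5,229),(289,288)]))]
p,e=fit([512,350,1.57],bd,18);print("board",p.round(3));print(e.round(1).tolist())
np.save("bd.npy",p)
q=np.load("sq.npy")
ims=[]
for n,(x,y,w,h) in {"scene":(270,180,200,300),"side":(160,110,280,280)}.items():
    i=cv2.imread(f"pics/{n}0.png")[y:y+h,x:x+w];s=400/w
    i=cv2.resize(i,(400,int(h*s)),interpolation=cv2.INTER_CUBIC)
    def pl(P,c):
        u=((proj(n,P)-[x,y])*s).round().astype(int);cv2.polylines(i,[u.reshape(-1,1,2)],True,c,1)
    for z in(0,-18): pl(T([*p,18],[(-130,-308,z),(130,-308,z),(130,32,z),(-130,32,z)]),(0,0,255))
    pl(T([*p,18],[(-120,0,0),(120,0,0),(120,-200*np.sin(.12),198),(-120,-200*np.sin(.12),198)]),(255,0,0))
    for z in(0,32): pl(T([*q,0],[(-11,0,z),(11,0,z),(11,-150,z),(-11,-150,z)]),(0,255,255))
    pl(T([*q,0],[(0,0,0),(0,0,150),(0,-25,150),(0,-25,32)]),(0,255,0))
    ims.append(cv2.copyMakeBorder(i,0,600-i.shape[0],0,0,0))
cv2.imwrite("pics/c2.png",np.hstack(ims))
E
```

```text
board [510.11  352.561   1.725]
[[-0.8, -0.8], [-2.2, -2.3], [1.1, -0.9], [0.3, 3.9], [-0.6, -3.9], [0.9, -4.1], [-0.7, 2.2]]
```

View pics/c2.png

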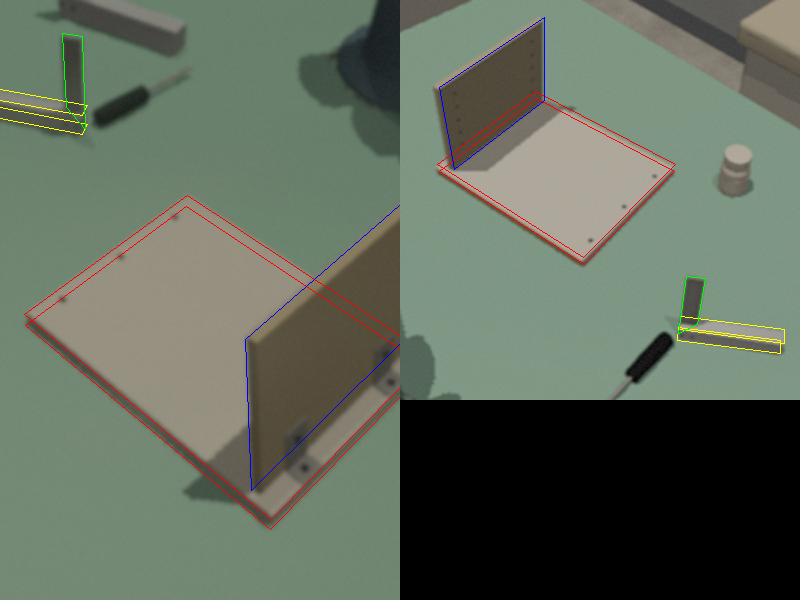

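```bash
cat > go.py <<'E'
from h import *
import sys
from scipy.spatial.transform import Rotation as Ro
def rel(P,yaw):
    s=get_state();R=Ro.from_rotvec(s["orientation"]).as_matrix()
    cur=np.degrees(np.arctan2(R[1,0],R[0,0]));print("t",s["time_s"].round(2),"tcp",s["eef_pos"].round(1),"yaw",cur.round(2),"z",R[:,2].round(3),"w",s["grip_width"].round(1),"F",s["force"].round(1),"M",np.round(s["moment"],2))
    print("shift cm",(R.T@(np.array(P)-s["eef_pos"])/10).round(2),"twist",(cur-yaw).round(1))
if __name__=="__main__": a=[float(v) for v in sys.argv[1:]];rel(a[:3],a[3])
E
python3 go.py 500 -233 290 37.4; python3 -c "
import cell;print([n for n in dir(cell) if n[0]!='_']);print(getattr(cell,'hold_point_z',None))"
```

```text
['IKError', 'calibration', 'get_state', 'grab_frame', 'hold_point_z', 'pinpoint', 'regions_of', 'sign_off']
18.8Traceback (most recent call last):
  File "go.py", line 8, in <module>
    if __name__=="__main__": a=[float(v) for v in sys.argv[1:]];rel(a[:3],a[3])
                                                                ~~~^^^^^^^^^^^^
  File "go.py", line 6, in rel
    cur=np.degrees(np.arctan2(R[1,0],R[0,0]));print("t",s["time_s"].round(2),"tcp",s["eef_pos"].round(1),"yaw",cur.round(2),"z",R[:,2].round(3),"w",s["grip_width"].round(1),"F",s["force"].round(1),"M",np.round(s["moment"],2))
                                                        ^^^^^^^^^^^^^^^^^
AttributeError: 'float' object has no attribute 'round'
```

```bash
sed -i 's/s\["time_s"\].round(2)/round(float(s["time_s"]),2)/;s/s\["grip_width"\].round(1)/round(float(s["grip_width"]),1)/' go.py
python3 go.py 500 -233 290 37.4
```

```text
t 1.2 tcp [189.5 621.8 205.4] yaw 73.05 z [ 0.  0. -1.] w 93.8 F [-0.8 -0.1  0.1] M [ 0.03 -0.01 -0.03]
shift cm [-72.72  54.62  -8.45] twist 35.7
```

```bash
python3 -m creep '{"linear":[[0,0,-4.2],[0,0,-4.2],[-4.5,3.4,0],[-4.5,3.4,0],[-4.5,3.4,0],[-4.5,3.4,0],[-4.5,3.4,0],[-4.5,3.4,0]],"twist":[0,0,0,0,0,0,0,0],"gripper":[9.4,9.4,9.4,9.4,9.4,9.4,9.4,9.4]}'
python3 -m creep '{"linear":[[-4.5,3.4,0],[-4.5,3.4,0],[-4.5,3.4,0],[-4.5,3.4,0],[-4.5,3.4,0],[-4.5,3.4,0],[-4.5,3.4,0],[-4.5,3.4,0]],"twist":[0,0,0,0,0,0,0,0],"gripper":[9.4,9.4,9.4,9.4,9.4,9.4,9.4,9.4]}'
python3 go.py 500 -233 180 37.4
```

```text
time_s: 2.2
eef_pos: [306.2, 302.4, 289.7]
orientation: [2.524, 1.87, 0.001]
force: [1.2, 0.1, 0.4]
grip_width: 94.2
time_s: 3.2
eef_pos: [461.5, -121.6, 289.8]
orientation: [2.525, 1.869, 0.001]
force: [0.2, 0.6, 0.3]
grip_width: 94.0
t 3.2 tcp [ 461.5 -121.6  289.8] yaw 73.02 z [ 0.001 -0.    -1.   ] w 94.0 F [0.2 0.6 0.3] M [ 0.01 -0.08 -0.  ]
shift cm [-9.53  6.92 10.98] twist 35.6
```

```bash
python3 -m creep '{"linear":[[-4.75,3.45,0],[-4.75,3.45,0],[0,0,2.5],[0,0,2.5],[0,0,2],[0,0,0],[0,0,0]],"twist":[0,0,8.9,8.9,8.9,8.9,0],"gripper":[9.4,9.4,9.4,9.4,9.4,9.4,9.4]}'
cat > wl.py <<'E'
from fit import *
import sys
def over(f,c,p,kind,name):
    i=np.ascontiguousarray(f[:,:,::-1])
    def pl(P,col):
        P=np.array(P,float);P=np.vstack([P,P[:1]]);D=np.vstack([np.linspace(a,b,20) for a,b in zip(P[:-1],P[1:])])
        cv2.polylines(i,[proj("wrist",T(p,D),c).round().astype(int).reshape(-1,1,2)],False,col,1)
    if kind=="sq":
        for z in(0,32): pl([(-11,0,z),(11,0,z),(11,-150,z),(-11,-150,z)],(0,255,255))
        pl([(0,0,32),(0,0,150),(0,-25,150),(0,-25,32)],(0,255,0))
    else:
        pl([(-130,-308,0),(130,-308,0),(130,32,0),(-130,32,0)],(0,0,255));pl([(-120,0,0),(120,0,0),(120,-24,198),(-120,-24,198)],(255,0,0))
    cv2.imwrite(name,i)
E
python3 - <<'E'
from wl import *
c=calibration("wrist");f=grab_frame("wrist")
for t in("square_grip","square_corner"):print(t,[(np.round(d["xy"],1).tolist(),round(d["p"],2)) for d in pinpoint("wrist",t)])
q=np.load("sq.npy");print(proj("wrist",T([*q,0],[(0,-90,22),(0,0,0)]),c).round(1))
cv2.imwrite("pics/w1raw.png",f[:,:,::-1]);over(f,c,[*q,0],"sq","pics/w1.png")
import pickle;pickle.dump(c,open("c1.pkl","wb"))
E
python3 go.py 500 -233 180 37.4
```

```text
time_s: 4.08
eef_pos: [499.4, -230.6, 219.3]
orientation: [-2.974, -1.011, 0.0]
force: [0.9, -0.3, -0.0]
grip_width: 94.0
square_grip [([259.8, 389.3], 0.93), ([111.4, 140.3], 0.87), ([317.4, 215.5], 0.58)]
square_corner [([108.9, 231.7], 0.65), ([299.5, 436.9], 0.62), ([320.8, 127.4], 0.57), ([319.0, 215.8], 0.27)]
[[318.4 213.6]
 [318.4 126.4]]
t 4.22 tcp [ 499.7 -230.7  220. ] yaw 37.57 z [ 0.001 -0.001 -1.   ] w 93.9 F [-0.2 -0.2  0.4] M [-0.03 -0.   -0.05]
shift cm [-0.11  0.2   4.  ] twist 0.2
```

View pics/w1.png

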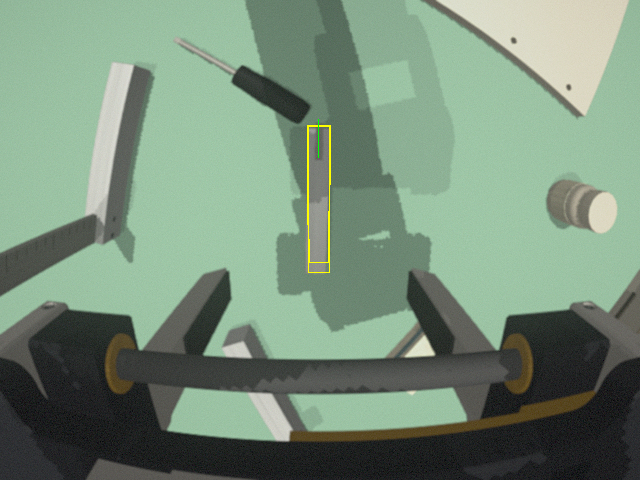

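The wrist view shows the stock at (318,200), matching the model for the 150 mm square; the two larger ones lie at (115,150) and (260,390). Descending.

```bash
python3 -m creep '{"linear":[[-0.1,0.2,5],[0,0,5],[0,0,5],[0,0,4.5],[0,0,1.6],[0,0,0.5],[0,0,0],[0,0,0]],"twist":[0,0,0,0,0,0,0,0],"gripper":[9.4,9.4,9.4,9.4,9.4,9.4,9.4,9.4]}' 45
python3 go.py 500 -233 3.2 37.4
```

```text
time_s: 5.22
eef_pos: [501.1, -233.7, 5.3]
orientation: [2.973, 1.008, 0.003]
force: [-0.2, -0.3, 0.3]
grip_width: 93.6
t 5.22 tcp [ 501.1 -233.7    5.3] yaw 37.47 z [ 0.003 -0.002 -1.   ] w 93.6 F [-0.2 -0.3  0.3] M [-0.1  -0.03  0.01]
shift cm [-0.05 -0.12  0.21] twist 0.1
```

```bash
python3 -m creep '{"linear":[[0,0,0.15],[0,0,0],[0,0,0],[0,0,0],[0,0,0],[0,0,0],[0,0,0],[0,0,0]],"twist":[0,0,0,0,0,0,0,0],"gripper":[4,2,1.5,1.5,1.5,1.5,1.5,1.5]}' 45
python3 go.py 500 -233 3.2 37.4
```

```text
time_s: 6.22
eef_pos: [499.9, -232.9, 1.9]
orientation: [2.975, 1.009, -0.0]
force: [0.1, 0.3, -1.2]
grip_width: 21.3
t 6.22 tcp [ 499.9 -232.9    1.9] yaw 37.46 z [-0. -0. -1.] w 21.3 F [ 0.1  0.3 -1.2] M [-0.05 -0.01  0.09]
shift cm [ 0.    0.02 -0.13] twist 0.1
```

```bash
python3 -m creep '{"linear":[[0,0,-1],[0,0,-3],[0,0,-4],[0,0,-4],[0,0,0]],"twist":[0,0,0,0,0],"gripper":[1.5,1.5,1.5,1.5,1.5]}' 45
python3 go.py 533 204 80 8.8
```

```text
time_s: 6.85
eef_pos: [501.9, -234.2, 125.3]
orientation: [2.969, 1.007, 0.007]
force: [-0.3, -0.1, -4.4]
grip_width: 21.3
t 6.85 tcp [ 501.9 -234.2  125.3] yaw 37.46 z [ 0.006 -0.004 -1.   ] w 21.3 F [-0.3 -0.1 -4.4] M [-0.14 -0.06  0.02]
shift cm [ 29.11 -32.92   4.36] twist 28.7
```

```bash
python3 -m creep '{"linear":[[2,-2,0],[4,-4.5,0],[4,-4.5,0],[4,-4.5,0],[4,-4.5,0],[4,-4.5,0],[4,-4.5,0],[2,-2.5,0]],"twist":[0,0,0,0,0,0,0,0],"gripper":[1.5,1.5,1.5,1.5,1.5,1.5,1.5,1.5]}'
python3 -m creep '{"linear":[[1,-1,0],[0,0,0],[0,0,0],[0,0,0],[0,0,0],[0,0,0]],"twist":[0,7.2,7.2,7.2,7.1,0],"gripper":[1.5,1.5,1.5,1.5,1.5,1.5]}'
python3 go.py 533 204 80 8.8
python3 - <<'E'
from wl import *
c=calibration("wrist");f=grab_frame("wrist")
for t in("corner","panel_top","square_corner"):print(t,[(np.round(d["xy"],1).tolist(),round(d["p"],2)) for d in pinpoint("wrist",t)])
b=np.load("bd.npy");print(proj("wrist",T([*b,18],[(0,0,0),(0,-24,198)]),c).round(1))
cv2.imwrite("pics/w2raw.png",f[:,:,::-1]);over(f,c,[*b,18],"bd","pics/w2.png")
import pickle;pickle.dump(c,open("c2.pkl","wb"))
E
```

```text
time_s: 7.85
eef_pos: [528.5, 190.0, 119.0]
orientation: [-2.973, -1.012, 0.007]
force: [0.4, 0.3, -3.5]
grip_width: 21.7
time_s: 8.6
eef_pos: [531.7, 200.5, 120.5]
orientation: [3.132, 0.24, -0.004]
force: [-0.1, 0.4, -4.4]
grip_width: 21.8
t 8.6 tcp [531.7 200.5 120.5] yaw 8.77 z [-0.003 -0.001 -1.   ] w 21.8 F [-0.1  0.4 -4.4] M [-0.22  0.04  0.03]
shift cm [ 0.19 -0.33  4.04] twist -0.0
corner []
panel_top []
square_corner []
[[321.5  36. ]
 [325.6 -79.9]]
```

View pics/w2.png

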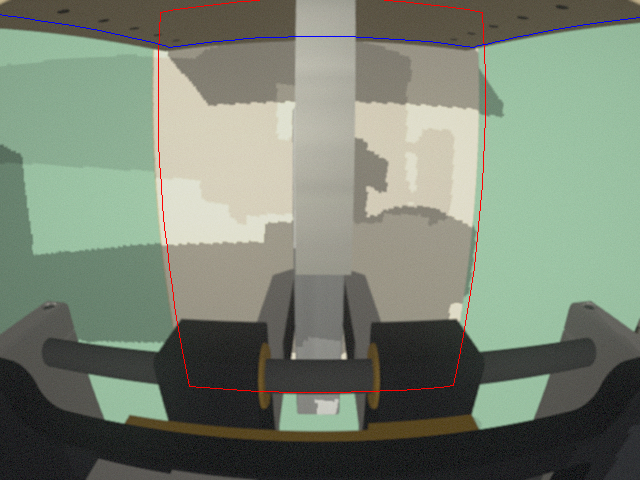

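```bash
python3 - <<'E'
from wl import *
import pickle
c=pickle.load(open("c2.pkl","rb"));i=cv2.imread("pics/w2raw.png").astype(float)
g=cv2.GaussianBlur(i,(3,3),0);gr=g[:,:,2]-g[:,:,1]   # red-green: board>counter
L=[];Rr=[]
for v in range(70,240,10):
    for lo,hi,S in((140,180,L),(455,495,Rr)):
        d=np.diff(gr[v,lo:hi]);k=np.argmax(np.abs(d));S.append((lo+k+.5,v))
lum=g.sum(2);F=[]
for u in list(range(185,285,8))+list(range(370,460,8)):
    d=np.diff(lum[25:60,u]);k=np.argmax(d);F.append((u,25+k+.5))
b=np.load("bd.npy");yv=np.array([np.cos(b[2]),np.sin(b[2])]);xv=np.array([yv[1],-yv[0]])
for n,S in(("L",L),("R",Rr),("F",F)):
    P=np.array([onz("wrist",p,18,c)[:2] for p in S])-b[:2];l=np.c_[P@xv,P@yv]
    print(n,S[::5],"\n",l.round(1).tolist()[::3])
    a,k=(l[:,0],l[:,1]) if n=="F" else (l[:,1],l[:,0])
    m=np.abs(k-np.median(k))<3;print(n,"median",np.median(k).round(2),"slope deg",np.degrees(np.polyfit(a[m],k[m],1)).round(2)[0],m.sum())
E
```

```text
L [(np.float64(152.5), 70), (np.float64(152.5), 120), (np.float64(153.5), 170), (np.float64(157.5), 220)] 
 [[-134.7, -17.9], [-135.5, -42.7], [-135.1, -67.2], [-135.3, -91.6], [-135.2, -116.2], [-135.8, -141.3]]
L median -135.49 slope deg 0.3 17
R [(np.float64(478.5), 70), (np.float64(478.5), 120), (np.float64(476.5), 170), (np.float64(472.5), 220)] 
 [[124.3, -19.2], [124.1, -43.9], [124.5, -68.1], [124.6, -92.3], [124.4, -116.7], [123.9, -141.6]]
R median 124.2 slope deg 0.1 17
F [(185, np.float64(48.5)), (225, np.float64(44.5)), (265, np.float64(41.5)), (386, np.float64(42.5)), (426, np.float64(45.5))] 
 [[-106.5, -3.4], [-86.6, -3.2], [-67.3, -3.3], [-48.7, -3.8], [-30.4, -3.9], [48.7, -3.8], [67.4, -4.1], [86.7, -3.9], [106.8, -4.2]]
F median -3.6 slope deg -0.18 25
```

```bash
python3 -m creep '{"linear":[[-0.4,0,2],[0,0,3],[0,0,3],[0,0,1.3],[0,0,0],[0,0,0]],"twist":[0.1,0,0,0,0,0],"gripper":[1.5,1.5,1.5,1.5,1.5,1.5]}' 50
python3 go.py 518.6 259.2 20 8.64
```

```text
time_s: 9.55
eef_pos: [529.7, 201.2, 30.3]
orientation: [-3.132, -0.237, -0.004]
force: [-0.2, 0.2, -3.8]
grip_width: 22.0
t 9.55 tcp [529.7 201.2  30.3] yaw 8.66 z [ 0.002  0.    -1.   ] w 22.0 F [-0.2  0.2 -3.8] M [-0.2   0.03 -0.04]
shift cm [-0.23 -5.9   1.03] twist 0.0
```

```bash
python3 -m creep '{"linear":[[-0.2,0,0.5],[0,0,0.3],[0,0,0.1],[0,0,0],[0,0,0]],"twist":[0,0,0,0,0],"gripper":[1.5,1.5,1.5,1.5,1.5]}' 50
python3 go.py 518.6 259.2 20 8.64
python3 -m creep '{"linear":[[0,0,0.1],[0,0,0],[0,0,0]],"twist":[0,0,0],"gripper":[1.5,1.5,1.5]}' 50
python3 go.py 518.6 259.2 20 8.64
```

```text
time_s: 10.18
eef_pos: [526.7, 200.7, 20.0]
orientation: [-3.133, -0.237, -0.0]
force: [-0.2, 0.8, -3.9]
grip_width: 21.6
t 10.18 tcp [526.7 200.7  20. ] yaw 8.65 z [ 0.  0. -1.] w 21.6 F [-0.2  0.8 -3.9] M [-0.22  0.05  0.02]
shift cm [ 0.08 -5.91  0.  ] twist 0.0
time_s: 10.55
eef_pos: [526.8, 200.7, 19.9]
orientation: [3.133, 0.237, -0.0]
force: [-3.8, -1.2, 4.9]
grip_width: 21.8
t 10.55 tcp [526.8 200.7  19.9] yaw 8.66 z [-0. -0. -1.] w 21.8 F [-3.8 -1.2  4.9] M [-0.29  0.8   0.06]
shift cm [ 0.07 -5.91 -0.01] twist 0.0
```

```bash
python3 -m creep '{"linear":[[0,-0.5,-0.05],[0,-1,0],[0,-1,0],[0,-1,0],[0,-0.5,0],[0,0,0],[0,0,0]],"twist":[0,0,0,0,0,0,0],"gripper":[1.5,1.5,1.5,1.5,1.5,1.5,1.5]}' 50
python3 go.py 518.6 259.2 20 8.64
python3 -m creep '{"linear":[[0,-0.4,0],[0,-0.4,0],[0,-0.4,0],[0,-0.2,0],[0,0,0],[0,0,0]],"twist":[0,0,0,0,0,0],"gripper":[1.5,1.5,1.5,1.5,1.5,1.5]}' 50
python3 go.py 518.6 259.2 20 8.64
```

```text
time_s: 11.42
eef_pos: [520.9, 241.3, 19.9]
orientation: [-3.131, -0.236, -0.002]
force: [0.3, 4.9, 4.4]
grip_width: 22.0
t 11.43 tcp [520.9 241.3  19.9] yaw 8.63 z [ 0.001  0.002 -1.   ] w 22.0 F [0.3 4.9 4.4] M [0.44 0.08 0.1 ]
shift cm [ 0.05 -1.8  -0.  ] twist -0.0
time_s: 12.18
eef_pos: [519.2, 253.0, 20.0]
orientation: [3.131, 0.236, 0.001]
force: [1.3, -4.3, 5.9]
grip_width: 21.7
t 12.18 tcp [519.2 253.   20. ] yaw 8.64 z [ 0.001 -0.001 -1.   ] w 21.7 F [ 1.3 -4.3  5.9] M [-0.64  0.01 -0.01]
shift cm [ 0.04 -0.62 -0.01] twist -0.0
```

```bash
for i in 1; do python3 -m creep '{"linear":[[0,-0.2,0],[0,-0.2,0],[0,0,0],[0,0,0]],"twist":[0,0,0,0],"gripper":[1.5,1.5,1.5,1.5]}' 50; done
python3 go.py 518.6 259.2 20 8.64
python3 -m creep '{"linear":[[0,-0.15,0],[0,0,0],[0,0,0]],"twist":[0,0,0],"gripper":[1.5,1.5,1.5]}' 50
python3 go.py 518.6 259.2 20 8.64
python3 -m creep '{"linear":[[0,-0.1,0],[0,0,0],[0,0,0]],"twist":[0,0,0],"gripper":[1.5,1.5,1.5]}' 50
python3 go.py 518.6 259.2 20 8.64
```

```text
time_s: 12.68
eef_pos: [518.6, 256.8, 19.9]
orientation: [3.131, 0.236, 0.001]
force: [1.7, -5.4, 6.1]
grip_width: 21.8
t 12.68 tcp [518.6 256.8  19.9] yaw 8.64 z [ 0.001 -0.002 -1.   ] w 21.8 F [ 1.7 -5.4  6.1] M [-0.81 -0.02  0.01]
shift cm [ 0.04 -0.24 -0.01] twist -0.0
time_s: 13.05
eef_pos: [518.4, 258.2, 19.9]
orientation: [3.131, 0.236, 0.001]
force: [1.9, -5.5, 6.8]
grip_width: 21.7
t 13.05 tcp [518.4 258.2  19.9] yaw 8.64 z [ 0.001 -0.002 -1.   ] w 21.7 F [ 1.9 -5.5  6.8] M [-0.89  0.02 -0.02]
shift cm [ 0.04 -0.1  -0.01] twist -0.0
time_s: 13.42
eef_pos: [518.2, 259.1, 19.9]
orientation: [3.131, 0.236, 0.001]
force: [0.8, -6.5, 7.0]
grip_width: 21.5
t 13.43 tcp [518.2 259.1  19.9] yaw 8.64 z [ 0.001 -0.002 -1.   ] w 21.5 F [ 0.8 -6.5  7. ] M [-0.92 -0.05  0.01]
shift cm [ 0.04 -0.01 -0.01] twist -0.0
```

Pushing on in 1 mm steps until the foot stops the stock.

```bash
python3 -m creep '{"linear":[[0,-0.1,0],[0,0,0]],"twist":[0,0],"gripper":[1.5,1.5]}' 50|grep -E "pos|force"
python3 -m creep '{"linear":[[0,-0.1,0],[0,0,0]],"twist":[0,0],"gripper":[1.5,1.5]}' 50|grep -E "pos|force"
python3 -m creep '{"linear":[[0,-0.1,0],[0,0,0]],"twist":[0,0],"gripper":[1.5,1.5]}' 50|grep -E "pos|force"
python3 go.py 518.6 259.2 20 8.64
python3 - <<'E'
from h import *
b=[505.1,348.2]
T=[]
for n,(x,y,w,h) in {"scene":(340,250,150,200),"side":(160,100,150,200)}.items():
    f=grab_frame(n);i=f[y:y+h,x:x+w,::-1];T.append(cv2.resize(i,(400,533),interpolation=cv2.INTER_CUBIC))
cv2.imwrite("pics/c3.png",np.hstack(T))
E
```

```text
eef_pos: [518.1, 260.0, 19.9]
force: [0.6, -6.0, 6.2]
eef_pos: [517.9, 261.0, 19.9]
force: [0.8, -6.7, 6.7]
eef_pos: [517.8, 262.0, 19.9]
force: [1.5, -7.4, 5.8]
t 14.18 tcp [517.8 262.   19.9] yaw 8.64 z [ 0.001 -0.002 -1.   ] w 22.0 F [ 1.5 -7.4  5.8] M [-1.02 -0.02 -0.04]
shift cm [ 0.04  0.29 -0.01] twist 0.0
```

View pics/c3.png

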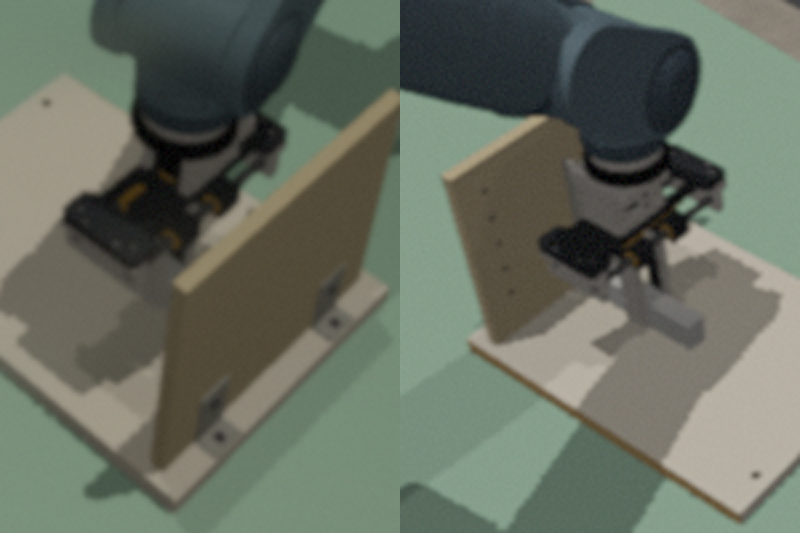

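The pictures show the panel nearly upright and the square's stock on the board with the gripper clear of the panel. Measuring the lean from the panel's edge line, then pushing on.

```bash
cat > lean.py <<'E'
from fit import *
b=[505.1,348.2,1.7216,18]
def corner(a,x,h,y=0): # panel point at lean a
    return (x,-h*np.sin(a)+y*np.cos(a),h*np.cos(a)+y*np.sin(a))
def show(name):
    T_=[]
    for n,(x,y,w,h) in {"scene":(390,270,100,150),"side":(165,120,100,150)}.items():
        f=grab_frame(n);s=4
        i=cv2.resize(f[y:y+h,x:x+w,::-1],(w*s,h*s),interpolation=cv2.INTER_CUBIC)
        for a,col in((0,(0,0,255)),(.05,(255,0,0))):
            for yy in (0,12):
                P=proj(n,T(b,[corner(a,-120,0,yy),corner(a,-120,200,yy),corner(a,120,200,yy),corner(a,120,0,yy)]))
                cv2.polylines(i,[((P-[x,y])*s).round().astype(int).reshape(-1,1,2)],False,col,1)
        T_.append(i)
        for t in("panel_top","square_corner"):print(n,t,[(np.round(d["xy"],1).tolist(),round(d["p"],2)) for d in pinpoint(n,t)][:2])
        print(n,"expect top lean 0,.05,.1",[proj(n,T(b,[corner(a,0,200)]))[0].round(1).tolist() for a in(0,.05,.1)])
    cv2.imwrite(name,np.hstack(T_))
E
python3 -c "
from lean import *
show('pics/c4.png')"
```

```text
scene panel_top [([447.2, 317.3], 0.78)]
scene square_corner [([303.5, 185.3], 0.83), ([169.7, 212.2], 0.7)]
scene expect top lean 0,.05,.1 [[448.0, 315.2], [443.3, 312.4], [438.7, 309.7]]
side panel_top [([215.5, 141.0], 0.81)]
side square_corner [([564.5, 381.7], 0.98), ([232.2, 205.7], 0.77)]
side expect top lean 0,.05,.1 [[218.2, 142.0], [221.2, 143.7], [224.3, 145.5]]
```

View pics/c4.png

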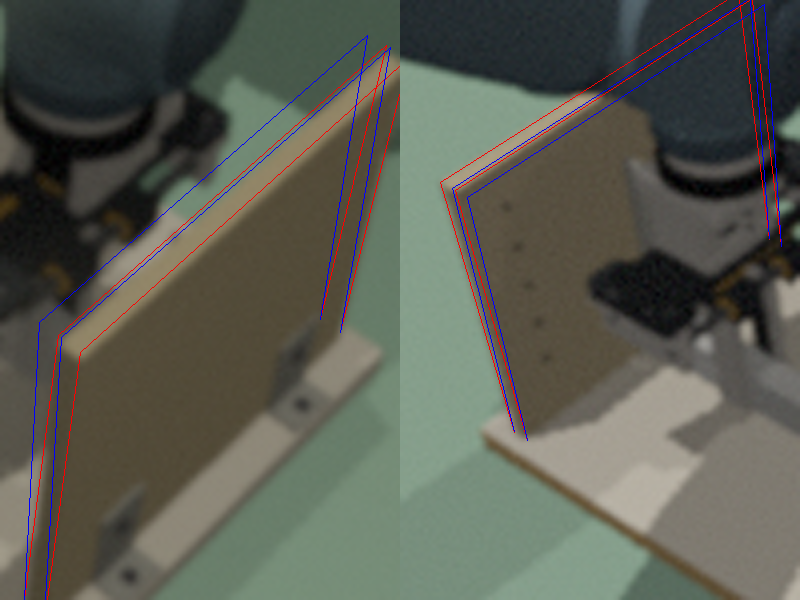

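Panel is within about 0.02 of upright. I'll press down a little more and then find the firm stop.

```bash
python3 -m creep '{"linear":[[0,0,0.05],[0,0,0]],"twist":[0,0],"gripper":[1.5,1.5]}' 55|grep -E "pos|force"
for k in 1; do python3 -m creep '{"linear":[[0,-0.1,0],[0,0,0]],"twist":[0,0],"gripper":[1.5,1.5]}' 55|grep -E "pos|force"; done
python3 -m creep '{"linear":[[0,-0.1,0],[0,0,0]],"twist":[0,0],"gripper":[1.5,1.5]}' 55|grep -E "pos|force"
python3 go.py 518.6 259.2 20 8.64
```

```text
eef_pos: [517.8, 262.0, 19.9]
force: [-1.4, -6.6, 10.2]
eef_pos: [517.8, 262.1, 19.9]
force: [0.0, -11.0, 10.4]
eef_pos: [518.0, 262.3, 19.9]
force: [0.6, -14.9, 10.4]
t 15.32 tcp [518.  262.3  19.9] yaw 8.66 z [ 0.001 -0.005 -1.   ] w 21.8 F [  0.6 -14.9  10.4] M [-2.06  0.07 -0.02]
shift cm [ 0.01  0.31 -0.  ] twist 0.0
```

Firm stop found: force now rises about 4 N per mm commanded, against 0.6 before. Adding a little down-press, then a last look.

```bash
python3 -m creep '{"linear":[[0,0,0.05],[0,0,0],[0,0,0],[0,0,0],[0,0,0],[0,0,0],[0,0,0],[0,0,0]],"twist":[0,0,0,0,0,0,0,0],"gripper":[1.5,1.5,1.5,1.5,1.5,1.5,1.5,1.5]}' 55|grep -E "pos|force"
python3 go.py 518.6 259.2 20 8.64
python3 - <<'E'
from lean import *
show("pics/c5.png")
f=grab_frame("wrist");cv2.imwrite("pics/w3.png",f[:,:,::-1])
for n,t in(("scene","jar_mid"),("scene","driver"),("scene","carton_mid"),("side","jar_mid"),("side","carton_mid"),("side","driver")):
    grab_frame(n);print(n,t,[(np.round(d["xy"]).tolist(),round(d["p"],2)) for d in pinpoint(n,t)][:1])
E
```

```text
eef_pos: [518.0, 262.3, 19.9]
force: [-0.4, -15.3, 13.5]
t 16.32 tcp [518.  262.3  19.9] yaw 8.66 z [ 0.001 -0.005 -1.   ] w 21.7 F [ -0.4 -15.3  13.5] M [-2.14  0.31  0.05]
shift cm [ 0.01  0.31 -0.01] twist 0.0
scene panel_top [([446.6, 314.3], 0.77)]
scene square_corner [([169.8, 214.3], 0.86), ([302.6, 185.8], 0.59)]
scene expect top lean 0,.05,.1 [[448.0, 315.2], [443.3, 312.4], [438.7, 309.7]]
side panel_top [([215.7, 144.6], 0.59)]
side square_corner [([566.0, 383.3], 0.78), ([229.0, 205.8], 0.66)]
side expect top lean 0,.05,.1 [[218.2, 142.0], [221.2, 143.7], [224.3, 145.5]]
scene jar_mid [([242.0, 310.0], 0.82)]
scene driver [([343.0, 228.0], 0.64)]
scene carton_mid [([200.0, 251.0], 0.79)]
side jar_mid [([393.0, 226.0], 0.95)]
side carton_mid [([478.0, 300.0], 0.78)]
side driver [([320.0, 374.0], 0.62)]
```

View pics/w3.png

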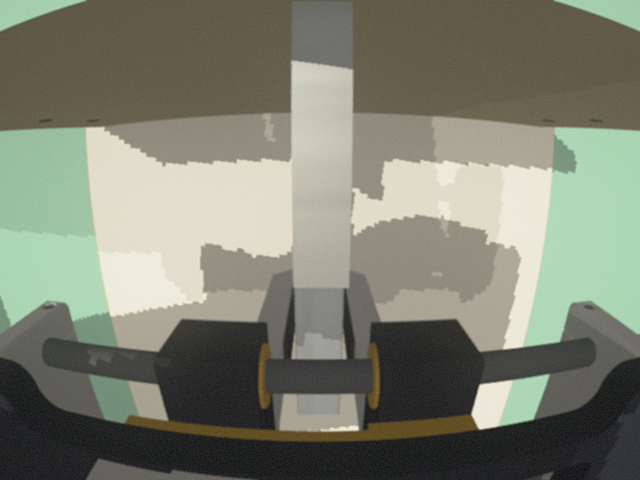

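```bash
python3 - <<'E'
from lean import *
c=calibration("wrist");o=-np.array(c["R"]).T@c["t"];s=get_state();yv=np.array([np.cos(b[2]),np.sin(b[2])])
print(o.round(1),"cam y rel corner",((o[:2]-b[:2])@yv).round(1),"tcp y rel",((s["eef_pos"][:2]-b[:2])@yv).round(1))
P=lambda n,L:proj(n,T(b,L)).round(1).tolist()
print(P("wrist",[(0,0,150),(0,-25,150),(0,0,32),(0,-25,32),(0,0,0),(-120,0,200),(120,0,200)]))
E
```

```text
[506.6 336.7 198.2] cam y rel corner -11.6 tcp y rel -86.9
[[321.6, -0.3], [321.4, 291.4], [319.3, 107.1], [319.3, 169.7], [319.2, 112.3], [-332.3, 203.0], [969.4, 203.0]]
```

View pics/c5.png

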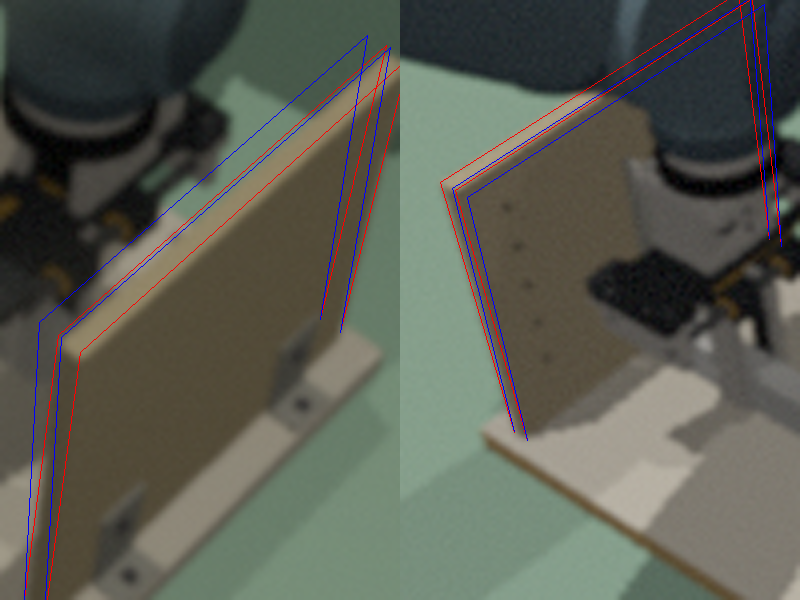

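```bash
python3 - <<'E'
from lean import *
yv=np.array([np.cos(b[2]),np.sin(b[2])]);xv=np.array([yv[1],-yv[0]])
for n,uvs in(("side",[(222,160),(225,180),(233,188),(250,186)]),("scene",[(425,334),(416,335),(434,323)])):
    for uv in uvs:
        print(n,uv,[(z,*[round(float((onz(n,uv,z)[:2]-b[:2])@v)) for v in(xv,yv)]) for z in(100,130,170,200,230)])
print("blade side",proj("side",T(b,[(0,0,150),(0,-25,150),(0,-25,32),(0,0,32)])).round().tolist())
print("blade scene",proj("scene",T(b,[(0,0,150),(0,-25,150)])).round().tolist())
E
```

```text
side (222, 160) [(100, 55, 69), (130, 30, 37), (170, -3, -5), (200, -28, -37), (230, -53, -69)]
side (225, 180) [(100, 1, 4), (130, -21, -25), (170, -52, -64), (200, -74, -93), (230, -97, -122)]
side (233, 188) [(100, -9, -34), (130, -31, -62), (170, -61, -98), (200, -83, -126), (230, -105, -154)]
side (250, 186) [(100, 23, -63), (130, -1, -89), (170, -32, -124), (200, -56, -151), (230, -79, -177)]
scene (425, 334) [(100, -26, -55), (130, -4, -42), (170, 26, -24), (200, 49, -10), (230, 72, 3)]
scene (416, 335) [(100, -12, -66), (130, 10, -52), (170, 40, -34), (200, 62, -20), (230, 84, -6)]
scene (434, 323) [(100, -62, -60), (130, -38, -47), (170, -6, -28), (200, 18, -15), (230, 41, -1)]
blade side [[222.0, 159.0], [229.0, 163.0], [235.0, 199.0], [229.0, 196.0]]
blade scene [[444.0, 334.0], [433.0, 327.0]]
```

Blade's tip outer edge is seen at side (222,160), against (222,159) predicted for a flush blade. The gripper is clear of the panel. Handing in.

```bash
python3 go.py 518.6 259.2 20 8.64; python3 -c "
from cell import *
print(sign_off())"
```

```text
t 17.27 tcp [518.  262.3  19.9] yaw 8.66 z [ 0.001 -0.005 -1.   ] w 21.7 F [ -1.2 -14.2  14.3] M [-2.19  0.33 -0.07]
shift cm [ 0.01  0.31 -0.01] twist 0.0
the job is handed in; nothing more can be done
None
```

I gripped the smallest of the three squares (150 mm stock) by its stock, stood it on the base board and pushed it into the corner. I handed in at 17.3 s with it still gripped and pressed; no verdict was reported.

**Last checks**
- **Contact:** the push reads about 14 N towards the panel. The last two 1 mm steps each added about 4 N and moved the tool only 0.1–0.2 mm, so the stock's end is against the panel foot. The force on the tool from the board is about 14 N, and about 4 N more of the square's weight rests on the board.
- **Panel:** the outline drawn for an upright panel fits the pictures to about 0.02 rad. The network's panel-top point agreed to within 1–4 pixels. In the side picture it pointed slightly outward, which I put down to calibration error.
- **Blade:** its tip showed at the pixel predicted for a flush blade, (222,160) against (222,159).
- **Clearance:** from the pictures, the gripper showed clear of the panel.
- **Bystanders:** the jar, screwdriver and carton are where they were, within 3 pixels.

**What disagreed**
- The square stopped about 3 mm further on than my measured corner position, so I relied on contact rather than the estimate.
- The tool tilts about 0.005 rad under the push. I left that as it was, so the square or panel could be off by that much.

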